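# Pack the courier caddy with specimens and logger

### The job

Pack the three specimen jars (plain blue, red and green caps) upright into the courier caddy, each standing in the pocket of its cap's colour, and after all three put the white temperature logger upright in the black pocket. Leave the blank jars with the white seal strip over the cap standing where they are. Set everything down rather than dropping it, and keep the specimens upright throughout.

Things in the scene. Friction and masses are not known exactly. Their poses are not given: they have to be found in the camera images.
- jar_blue: Specimen jar, to be packed: upright cylinder 42 mm diameter, 65 mm tall, about 70 g; plain blue screw cap (top 20 mm) with nothing on it, clear body with amber contents and a white label round it. Origin: centre of the underside; z up. Loose, standing on the bench (height 0); it may be gripped across any diameter near the top.
- jar_red: Specimen jar, to be packed: upright cylinder 42 mm diameter, 65 mm tall, about 70 g; plain red screw cap (top 20 mm) with nothing on it, clear body with amber contents and a white label round it. Origin: centre of the underside; z up. Loose, standing on the bench (height 0); it may be gripped across any diameter near the top.
- jar_green: Specimen jar, to be packed: upright cylinder 42 mm diameter, 65 mm tall, about 70 g; plain green screw cap (top 20 mm) with nothing on it, clear body with amber contents and a white label round it. Origin: centre of the underside; z up. Loose, standing on the bench (height 0); it may be gripped across any diameter near the top.
- logger: Temperature logger, to be packed last: upright white block 48 mm (its x) by 30 mm (its y) by 60 mm tall, about 80 g, black display window and orange dot on its top. Origin: centre of the underside; z up. Loose, stands on the bench; grip it across the 30 mm width near the top.
- blank_blue: Unused blank jar, NOT to be packed: same size and shape as the specimen jars (42 mm diameter, 65 mm tall) with a blue cap, but empty, and with a 15 mm wide white paper seal strip across the top of the cap and down two sides. Origin: centre of the underside. Loose, stands on the bench.
- blank_red: Unused blank jar, NOT to be packed: same size and shape as the specimen jars (42 mm diameter, 65 mm tall) with a red cap, but empty, and with a 15 mm wide white paper seal strip across the top of the cap and down two sides. Origin: centre of the underside. Loose, stands on the bench.
- pocket_blue: Blue square pocket for the specimen jar with the blue cap: 82 mm wide, 20 mm high, well 62 x 62 mm, floor 4 mm thick. Origin: centre of its underside, 6 mm above the bench (things in the well stand 10 mm above the bench); x, y along its sides. Fixed; one of four, in any order, 2 x 2 in a 190 mm square grey caddy: centres 88 mm apart, rim 22 mm high, a 20 mm lug on two sides.
- pocket_red: Red square pocket for the specimen jar with the red cap: 82 mm wide, 20 mm high, well 62 x 62 mm, floor 4 mm thick. Origin: centre of its underside, 6 mm above the bench (things in the well stand 10 mm above the bench); x, y along its sides. Fixed; one of four, in any order, 2 x 2 in a 190 mm square grey caddy: centres 88 mm apart, rim 22 mm high, a 20 mm lug on two sides.
- pocket_green: Green square pocket for the specimen jar with the green cap: 82 mm wide, 20 mm high, well 62 x 62 mm, floor 4 mm thick. Origin: centre of its underside, 6 mm above the bench (things in the well stand 10 mm above the bench); x, y along its sides. Fixed; one of four, in any order, 2 x 2 in a 190 mm square grey caddy: centres 88 mm apart, rim 22 mm high, a 20 mm lug on two sides.
- pocket_black: Black square pocket for the temperature logger: 82 mm wide, 20 mm high, well 62 x 62 mm, floor 4 mm thick. Origin: centre of its underside, 6 mm above the bench (things in the well stand 10 mm above the bench); x, y along its sides. Fixed; one of four, in any order, 2 x 2 in a 190 mm square grey caddy: centres 88 mm apart, rim 22 mm high, a 20 mm lug on two sides.
Not all that is in view belongs to the job. What is shaped like the jar_blue but yellow is not meant.

How it is judged:
By the outcome, as a careful person would: the job done as asked, in the order asked, and still so for the second after the job is handed in, with the robot touching nothing.
It also fails if it takes over 104 s, if anything falls off the work surface, if the arm or the gripper's body presses on something with over 40 N, if the wrist force passes 120 N, or if a joint passes its speed limit or range.

### The arm

A 7-joint arm with a two-finger parallel gripper is mounted at the origin on the work surface. World frame = base frame: x ahead of the robot, y to its left, z up, the work surface at z = 0. Lengths are in m, angles in rad, forces in N, time in s.
With the tool pointing down it reaches from about 0.4 to 0.875 m from the base axis. Payload 19.3 kg.
Tool frame: the origin (TCP) lies on the centre line of the jaws, within the pads' length; the fingertips stand 17 mm ahead of it and the grasp point (between the pads) lies 2 mm behind it; z points along the fingers, y is the direction in which the jaws open and shut (so a half turn about z gives the same grasp; the last joint's range is limited). The gripper opens to 85 mm and grips with 20 to 120 N. Pads are 22 mm wide; open, the fingers measure 114 mm over their backs; the gripper's body (76 mm by 85 mm) begins 54 mm behind the grasp point. The pads swing forward as they close: fully open they stand 13 mm farther back than shut.
Start: joints at [1.268, 0.521, -0.036, 1.599, 0.021, 1.021, -0.113], TCP at [0.144, -0.608, 0.248] pointing down, gripper open.
Joint ranges: [-2.91, 2.91], [-0.3, 2.13], [-1.5, 1.42], [0.17, 2.43], [-1.26, 4.41], [0.16, 1.93], [-2.52, 2.52]. Speed limits (rad/s): [1.89, 1.89, 2.39, 2.39, 3.01, 3.01, 3.01].

### API

Orientations are given as a unit quaternion [x, y, z, w].
In Python, from cell import robot, release, clamp, vision, workorder, finder gives the robot as it stands. The module is installed in compiled form; this text tells all that it offers. Calls block until the motion is done:
- robot.move_ptp(position, orientation): joint-space move of the TCP to a pose.
- robot.move_l(position, ori=None, max_speed=0.15): straight line of the TCP; ori=None keeps the orientation; max_speed is the mean speed in m/s.
- robot.set_joints(angles): joint-space move.
- release() and clamp(): open the fingers fully, or close them until they stop; the grip force is fixed at half the most.
- robot.hold(seconds).
- robot.solve_ik(position, orientation): joint angles nearest the present ones, or None.
- vision.camera(name): name is "side" or "top" or "wrist"; returns a dict with "img" (480x640x3 uint8, red, green, blue), "fx", "fy", "cx", "cy" (pixels), "camera_from_world" (4x4, takes a point from world to camera coordinates). Camera axes: x right, y down, z forward; pixel columns grow to the right and rows downward; lengths in m; the calibration is good to about 2 mm. A picture is of the moment at which its call begins. There is no depth.
A pose or a line that the arm cannot do raises robot.PlanningError and nothing moves.
- workorder.sign_off(): hands the job in, once; it reports no verdict.
Trained networks look in the newest picture that a camera, given by its name, has taken for a name from the list of things; names that differ only in an ending like _2 or _b are one class to them, and where a whole thing is asked for, a point or a joint stands for the part that bears it (a point fixed in the world has none). Each returns a list of dicts, best first, with "conf" (0 to 1); they miss things now and then, are a little off and sometimes report something else, mostly with a low value. They report only what shows in the picture. A call takes as long as a camera call. They do not tell look-alikes from the thing itself.
- finder.boxes_of(camera, query): "extent" ([left, top, right, bottom] in pixels, round what is visible of it).
- finder.regions_of(camera, query): "region" (480x640 bool, what is visible of it) and "extent" ([left, top, right, bottom] in pixels, round what is visible of it).
Readings, each from a call of its own:
- robot.current_t(): time.
- robot.current_joint_pos(): joint angles.
- robot.current_qd(): joint speeds.
- robot.current_joint_efforts(): joint torques, N m.
- robot.current_tool_pos(): TCP position.
- robot.current_tool_rot(): TCP orientation.
- robot.current_contact_force(): force on the tool from outside, world axes, zero at the start.
- robot.current_torque(): the same for the moment, N m.
- robot.current_width(): opening from 0.0 (shut) to 1.0 (fully open).
Only numpy, scipy, OpenCV 4.12 (cv2) and the standard library are available. Lean on these libraries where they do the work, as an engineer would, in place of code of your own. Each camera call takes 0.05 s, during which the arm holds its last target.

## Working session

There is one attempt and no reset: what is moved stays moved. The work goes in short steps, each a Python script; the robot and the scene stay as the last script left them, time stands still between calls to the robot, and variables do not carry over. Pictures are saved under pics/ and viewed, and the job is handed in when it is done.

```bash
mkdir -p pics
python3 - <<'E'
from cell import robot, vision
import cv2
for n in ("top","side"):
    c=vision.camera(n); cv2.imwrite(f"pics/{n}0.png",c["img"][:,:,::-1]); print(n,c["fx"],c["cx"],c["cy"],c["camera_from_world"].round(3).tolist() if hasattr(c["camera_from_world"],'round') else c["camera_from_world"])
print(robot.current_t())
E
```

```text
top 505.1228129353781 322.11218713652886 241.07299680274303 [[-0.028, -1.0, -0.006, 0.042], [-0.992, 0.029, -0.12, 0.505], [0.12, 0.002, -0.993, 0.872], [0.0, 0.0, 0.0, 1.0]]
side 450.60007615767194 311.5938790318716 241.0963121063769 [[0.902, -0.432, 0.013, -0.434], [-0.303, -0.654, -0.693, 0.204], [0.308, 0.621, -0.721, 0.728], [0.0, 0.0, 0.0, 1.0]]
0.1
```

View pics/top0.png

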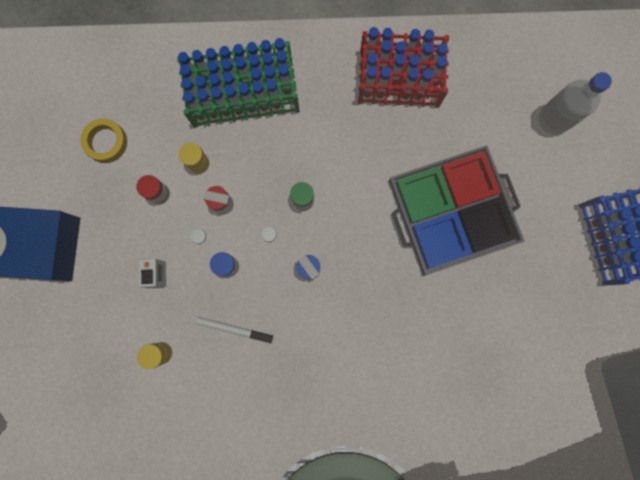

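View pics/side0.png

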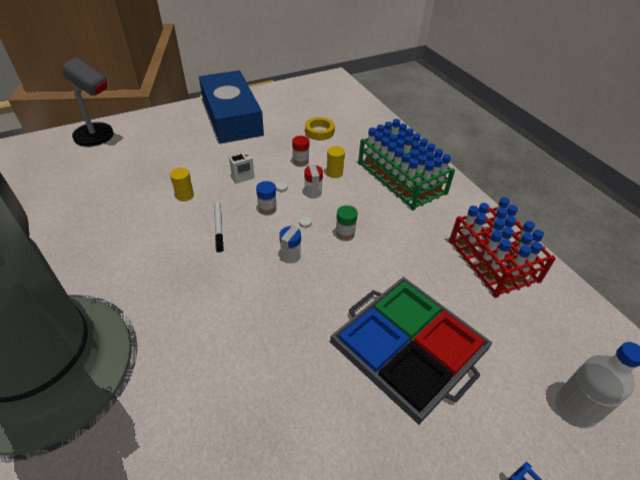

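Top view: red candidates are (149,187) plain and (216,198) with a white strip. Blue candidates are (222,264) plain and (308,267) with a strip. Green is at (302,194) and the logger at (149,272). The plain ones fit the description, and I'll confirm them in a crop.

```bash
cat > h.py <<'E'
from cell import robot, release, clamp, vision, workorder, finder
import numpy as np, cv2
from scipy.spatial.transform import Rotation as R
def ray(c,u,v,z):
    T=np.array(c["camera_from_world"]); Rm,t=T[:3,:3],T[:3,3]
    d=Rm.T@np.array([(u-c["cx"])/c["fx"],(v-c["cy"])/c["fy"],1.]); o=-Rm.T@t
    return (o+d*(z-o[2])/d[2])
def proj(c,p):
    T=np.array(c["camera_from_world"]); q=T[:3,:3]@np.array(p)+T[:3,3]
    return c["fx"]*q[0]/q[2]+c["cx"], c["fy"]*q[1]/q[2]+c["cy"]
def colmask(img,col):
    h=cv2.cvtColor(img,cv2.COLOR_RGB2HSV); H,S,V=[h[...,i].astype(int) for i in range(3)]
    m={'blue':(H>105)&(H<130)&(S>120),'red':((H<8)|(H>172))&(S>120),'green':(H>55)&(H<85)&(S>90)}[col]
    return m&(V>50)
E
python3 - <<'E'
from h import *
for n in ("top","side"):
    c=vision.camera(n); img=c["img"]
    crop=img[150:300,120:340] if n=="top" else img[120:270,220:370]
    cv2.imwrite(f"pics/{n}_crop.png",cv2.resize(crop,None,fx=3.5,fy=3.5,interpolation=cv2.INTER_CUBIC)[:,:,::-1])
    for q in ("jar_blue","jar_red","jar_green","logger","pocket_blue","pocket_red","pocket_green","pocket_black"):
        for r in finder.regions_of(n,q)[:3]:
            m=r["region"]; e=r["extent"]; vs,us=np.nonzero(m)
            print(n,q,round(r["conf"],2),np.round(e),np.round([us.mean(),vs.mean()],1), ray(c,us.mean(),vs.mean(),0.03 if 'pocket' not in q else 0.018)[:2].round(4))
E
```

```text
top jar_blue 0.82 [134. 343. 173. 372.] [154.6 355.3] [0.3141 0.3249]
top jar_blue 0.8 [184. 144. 209. 174.] [193.5 157.8] [0.6659 0.2577]
top jar_blue 0.61 [208. 259. 238. 275.] [224.2 264.7] [0.4688 0.2028]
top jar_red 0.79 [140. 176. 170. 205.] [152.9 189.4] [0.6093 0.3314]
top jar_red 0.54 [444. 154. 501. 210.] [470.4 179.8] [ 0.61   -0.2442]
top jar_green 0.98 [295. 180. 315. 210.] [302.8 196.3] [0.5885 0.0599]
top logger 0.86 [138. 260. 168. 287.] [152.2 273.4] [0.4571 0.3309]
top pocket_blue 0.98 [413. 212. 473. 268.] [442.2 240.1] [ 0.503  -0.1898]
top pocket_red 0.78 [442. 154. 503. 207.] [470.4 179.9] [ 0.6127 -0.2478]
top pocket_green 0.88 [396. 170. 455. 220.] [425.1 195. ] [ 0.5869 -0.1634]
top pocket_green 0.62 [295. 255. 320. 276.] [307.9 266.8] [0.4615 0.0543]
top pocket_green 0.42 [292. 180. 313. 212.] [302.4 196.3] [0.591  0.0611]
top pocket_black 0.81 [458. 196. 517. 251.] [487.  224.3] [ 0.5294 -0.2727]
side jar_blue 0.74 [256. 176. 274. 216.] [266.1 197.2] [0.4712 0.2081]
side jar_blue 0.71 [171. 171. 194. 203.] [181.5 184.7] [0.3157 0.3266]
side jar_blue 0.68 [328. 147. 347. 177.] [335.  161.5] [0.6681 0.2606]
side jar_red 0.6 [294. 136. 311. 170.] [300.3 150.8] [0.6111 0.3348]
side jar_green 0.74 [307. 166. 322. 196.] [313.1 181.5] [0.5879 0.2144]
side jar_green 0.67 [336. 205. 359. 244.] [345.9 223. ] [0.5902 0.0637]
side jar_green 0.56 [258. 180. 276. 216.] [266.  198.2] [0.4698 0.2052]
side logger 0.79 [227. 156. 258. 183.] [241.4 167.5] [0.4581 0.331 ]
side pocket_blue 0.63 [340. 308. 405. 374.] [373.2 339.6] [ 0.5036 -0.1914]
side pocket_red 0.77 [410. 311. 484. 378.] [448.8 342. ] [ 0.6155 -0.2488]
side pocket_green 0.96 [374. 284. 440. 339.] [407.3 309.6] [ 0.5896 -0.1646]
side pocket_black 0.94 [379. 343. 453. 413.] [415.  375.6] [ 0.5297 -0.2751]
```

View pics/top_crop.png

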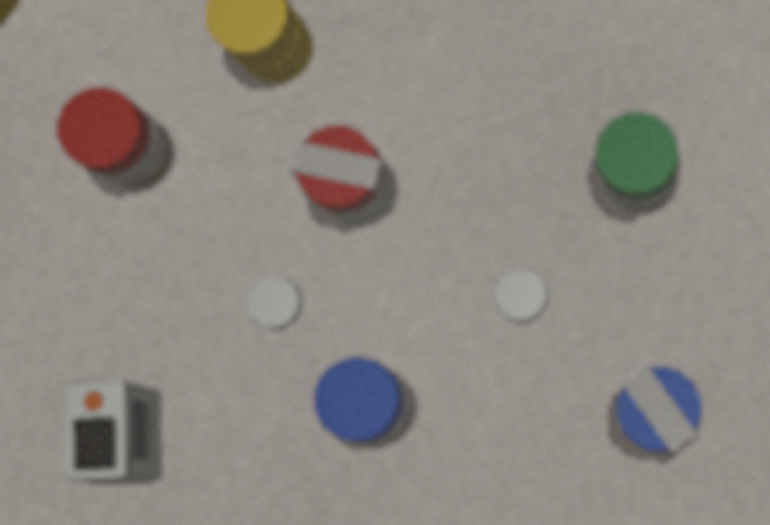

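View pics/side_crop.png

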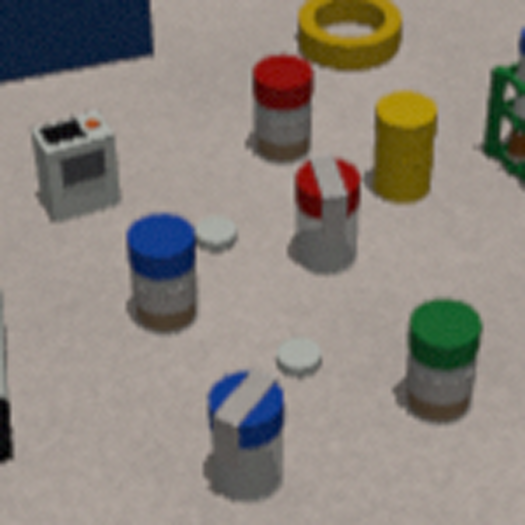

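The crops confirm it. The plain red, blue and green caps belong to amber-filled jars with labels. The striped ones at (216,198) and (308,267) are the empty blanks. Next I'll measure precisely and check IK.

```bash
cat >> h.py <<'E'
CAD=np.array([.5588,-.2192]); CY=np.deg2rad(17.3)
ex=np.array([np.cos(CY),np.sin(CY)]); ey=np.array([-ex[1],ex[0]])
POCK={'green':CAD+.044*(ex+ey),'blue':CAD+.044*(-ex+ey),'red':CAD+.044*(ex-ey),'black':CAD+.044*(-ex-ey)}
def quat(jaw):  # jaw direction angle (rad) in world xy
    return R.from_euler('z',jaw+np.pi/2)*R.from_euler('x',np.pi)
def ori(jaw,p):
    best=None
    q0=np.array(robot.current_joint_pos())
    for k in (0,np.pi):
        q=quat(jaw+k).as_quat(); s=robot.solve_ik(list(p),list(q))
        if s is not None:
            d=np.abs(np.array(s)-q0).max()
            if best is None or d<best[0]: best=(d,list(q),s)
    return best
E
python3 - <<'E'
from h import *
for n in ("top","side"):
    c=vision.camera(n)
    for col,p in (("blue",(.47,.206)),("red",(.61,.333)),("green",(.59,.062))):
        u,v=proj(c,(*p,.055)); m=colmask(c["img"],col); w=np.zeros_like(m); w[int(v)-20:int(v)+20,int(u)-20:int(u)+20]=1
        vs,us=np.nonzero(m&w)
        print(n,col,len(us),ray(c,us.mean(),vs.mean(),.063 if n=="top" else .059)[:2].round(4), us.min(),us.max(),vs.min(),vs.max())
print({k:v.round(4) for k,v in POCK.items()})
for nm,p,j in (("blue",(.47,.206),0),("red",(.61,.333),0),("green",(.59,.062),0),("log",(.458,.331),90),("pb",POCK['blue'],62),("pr",POCK['red'],62),("pg",POCK['green'],62),("pk",POCK['black'],107)):
    for jj in (j,j+45,j+90,j+135):
        b=ori(np.deg2rad(jj),(*p,.05)); b2=ori(np.deg2rad(jj),(*p,.2))
        print(nm,jj,None if b is None else np.round(b[2],2),None if b2 is None else np.round(b2[2],2))
E
```

```text
top blue 383 [0.4681 0.2008] 211 232 253 274
top red 410 [0.6072 0.3282] 137 160 176 197
top green 307 [0.5867 0.0614] 292 311 183 203
side blue 293 [0.4681 0.1974] 257 275 181 199
side red 224 [0.6076 0.3258] 292 308 136 151
side green 316 [0.587  0.0577] 337 356 206 225
{'green': array([ 0.5877, -0.1641]), 'blue': array([ 0.5037, -0.1903]), 'red': array([ 0.6139, -0.2481]), 'black': array([ 0.5299, -0.2743])}
blue 0 [-0.02  0.76 -0.7   2.    0.78  0.67 -1.23] [ 0.35  0.76 -1.32  1.9   0.82  1.16 -1.28]
blue 45 [-0.07  0.74 -0.63  2.    0.72  0.64 -0.4 ] [ 0.37  0.8  -1.37  1.9   0.85  1.2  -0.52]
blue 90 [ 0.01  0.77 -0.75  2.    0.82  0.7   0.31] [ 0.37  0.81 -1.38  1.9   0.86  1.21  0.25]
blue 135 [ 0.21  0.93 -1.08  1.99  1.07  0.94  0.91] [ 0.33  0.73 -1.27  1.9   0.78  1.13  1.11]
red 0 [-0.15  0.97 -0.75  1.49  0.75  0.98 -1.11] [ 0.    0.92 -1.11  1.4   0.83  1.32 -1.15]
red 45 [-0.14  0.98 -0.77  1.49  0.77  0.99 -0.34] [ 0.05  1.   -1.26  1.4   0.94  1.41 -0.42]
red 90 [-0.13  0.99 -0.8   1.49  0.79  1.    0.43] [ 0.06  1.02 -1.3   1.4   0.98  1.44  0.35]
red 135 [ 0.06  1
[... 1666 characters left out ...]
0.64 -0.73  1.66  0.49  1.03  0.85]
pg 107 [ 0.31  0.76 -0.2   1.76  0.23  0.64 -1.3 ] [ 0.38  0.56 -0.3   1.68  0.2   0.93 -1.27]
pg 152 [ 0.44  0.78 -0.38  1.75  0.43  0.69 -0.67] [ 0.49  0.58 -0.46  1.67  0.31  0.96 -0.57]
pg 197 [ 0.53  0.81 -0.52  1.75  0.57  0.74  0.  ] [ 0.6   0.62 -0.63  1.66  0.42  1.    0.12]
pk 107 [ 0.46  0.74 -0.11  1.8   0.14  0.6  -1.01] [ 0.49  0.53 -0.16  1.72  0.11  0.9  -0.99]
pk 152 [ 0.55  0.75 -0.26  1.79  0.3   0.63 -0.37] [ 0.62  0.55 -0.34  1.71  0.22  0.92 -0.3 ]
pk 197 [ 0.64  0.77 -0.38  1.79  0.43  0.67  0.31] [ 0.74  0.57 -0.52  1.71  0.34  0.95  0.38]
pk 242 [ 0.76  0.81 -0.57  1.78  0.62  0.74  0.95] [ 0.83  0.61 -0.66  1.7   0.43  0.99  1.09]
```

```bash
cat >> h.py <<'E'
JAR={'blue':(.468,.2000),'red':(.6075,.328),'green':(.587,.060)}
def goto(p,z,jaw):
    b=ori(jaw,(*p,z)); robot.move_ptp([p[0],p[1],z],b[1]); return b[1]
def st(s): print(s,'t',round(robot.current_t(),2),'w',round(robot.current_width(),3),'F',np.round(robot.current_contact_force(),1),'p',np.round(robot.current_tool_pos(),4))
def snap(n,f):
    c=vision.camera(n); cv2.imwrite(f"pics/{f}.png",c["img"][:,:,::-1]); return c
E
python3 - <<'E'
from h import *
goto(JAR['blue'],.20,np.deg2rad(45)); st('hover'); snap('wrist','w_blue')
E
```

```text
hover t 4.16 w 0.999 F [ 0.4 -0.2  0.1] p [0.4683 0.1994 0.1999]
```

View pics/w_blue.png

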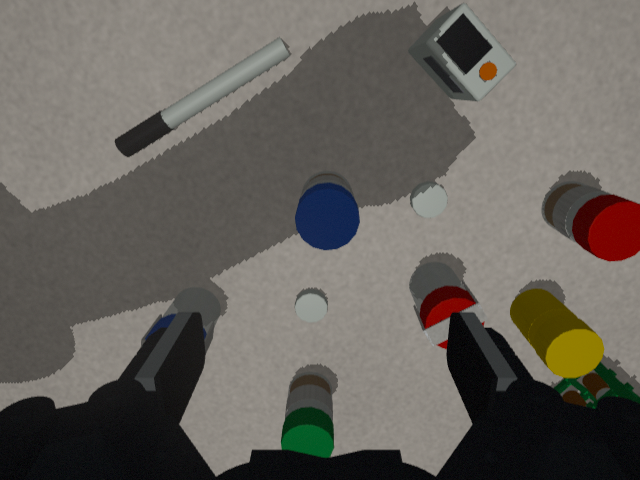

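The wrist view shows the plain blue cap centred at (327,216) between the jaws. The logger's top face is around (465,50). I'll triangulate both from this image.

Run:
```python
from h import *
c=vision.camera('wrist')
print('blue',ray(c,327,216,.065).round(4),'red',ray(c,613,227,.065).round(4))
pts=[ray(c,u,v,.06)[:2] for u,v in ((463,4),(516,63),(477,101),(423,40))]
print(np.round(pts,4)); print(np.mean(pts,0)); 
for i in range(4):
    d=pts[(i+1)%4]-pts[i]; print(np.hypot(*d),np.rad2deg(np.arctan2(d[1],d[0])))
```

```text
blue [0.4658 0.2023 0.065 ] red [0.6016 0.3273 0.065 ]
[[0.4333 0.3424]
 [0.4791 0.3446]
 [0.4797 0.3153]
 [0.4315 0.3145]]
[0.45586315 0.32920638]
0.045835241770116414 2.8171237094024297
0.029325488633723463 -88.8415108073849
0.04821179662584576 -179.00433936704673
0.02796458967679318 86.2442688926198
```

```bash
sed -i "s/^JAR=.*/JAR={'blue':(.467,.2013),'red':(.606,.328),'green':(.587,.060)}/" h.py
cat >> h.py <<'E'
def pick(p,jaw,zg=.05,hov=True):
    if hov: q=goto(p,.16,jaw)
    else: q=ori(jaw,(*p,zg))[1]
    robot.move_l([p[0],p[1],zg],q,max_speed=.12); clamp(); st('clamped')
    robot.move_l([p[0],p[1],.17],q,max_speed=.15); st('lifted')
def place(p,jaw,z):
    q=goto(p,.17,jaw); robot.move_l([p[0],p[1],z+.012],q,max_speed=.15)
    robot.move_l([p[0],p[1],z],q,max_speed=.03); st('down')
    release(); st('rel')
    robot.move_l([p[0],p[1],.16],q,max_speed=.15)
E
python3 - <<'E'
from h import *
pick(JAR['blue'],np.deg2rad(45)); snap('side','s_blue')
E
```

```text
clamped t 6.09 w 0.473 F [ 0.8 -2.3 10. ] p [0.4672 0.2013 0.0505]
lifted t 7.04 w 0.475 F [ 0.1  0.2 -0.4] p [0.4667 0.201  0.1692]
```

View pics/s_blue.png

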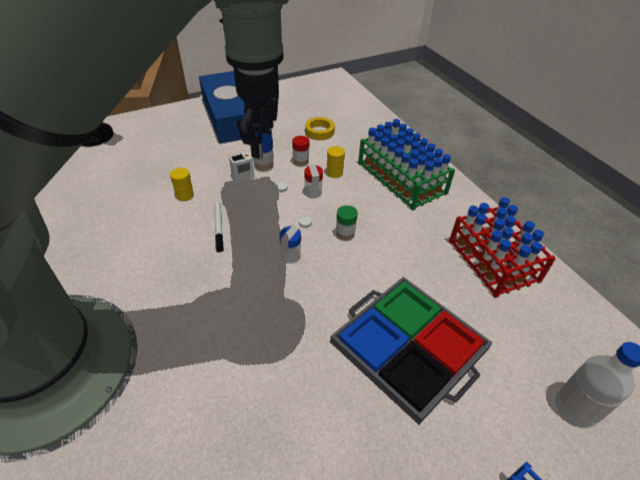

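The blue jar is held upright. I'll carry it with straight-line moves so the tool doesn't tilt in transit.

```bash
cat >> h.py <<'E'
def carry(p,jaw,z=.17,sp=.25):
    cur=R.from_quat(robot.current_tool_rot())
    cands=sorted((quat(jaw+k) for k in (0,np.pi)),key=lambda r:(r*cur.inv()).magnitude())
    for r in cands:
        q=list(r.as_quat())
        try: robot.move_l([p[0],p[1],z],q,max_speed=sp); return q
        except robot.PlanningError as e: print('plan',e)
    raise SystemExit('no carry')
def place(p,jaw,z):
    q=carry(p,jaw); st('above'); robot.move_l([p[0],p[1],z+.012],q,max_speed=.15)
    robot.move_l([p[0],p[1],z],q,max_speed=.03); st('down')
    release(); st('rel')
    robot.move_l([p[0],p[1],.17],q,max_speed=.15)
E
python3 - <<'E'
from h import *
place(POCK['blue'],CY+np.pi/4,.0607); snap('side','s_pb')
goto(JAR['red'],.16,np.deg2rad(45)); st('hover red'); c=snap('wrist','w_red')
m=colmask(c['img'],'red'); n,l,s,ce=cv2.connectedComponentsWithStats(m.astype(np.uint8)); print([(s[i][4],ce[i].round(),ray(c,*ce[i],.064)[:2].round(4)) for i in range(1,n) if s[i][4]>200])
E
```

```text
above t 8.82 w 0.475 F [ 0.8  0.1 -0.7] p [ 0.5037 -0.1894  0.1701]
down t 10.17 w 0.473 F [ 0.4 -0.2 -0.4] p [ 0.5037 -0.1903  0.0606]
rel t 10.68 w 0.998 F [ 0.4 -0.2 -0.2] p [ 0.5037 -0.1903  0.0607]
hover red t 13.51 w 0.995 F [ 0.  -0.1 -0.4] p [0.6067 0.3266 0.1599]
[(np.int32(4542), array([330., 237.]), array([0.6055, 0.3303])), (np.int32(1162), array([154., 322.]), array([0.57  , 0.2187]))]
```

View pics/s_pb.png

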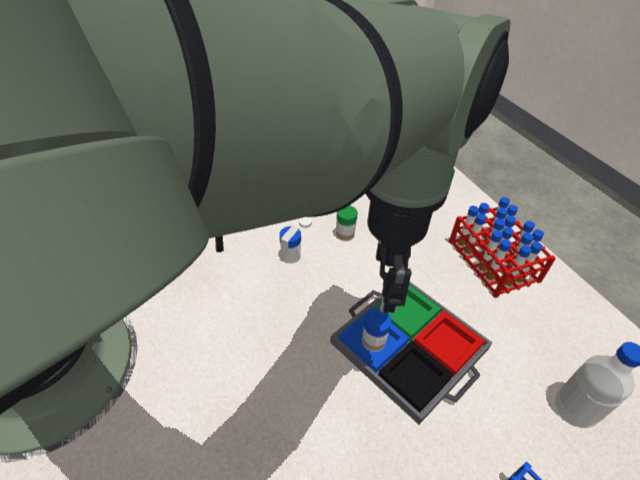

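View pics/w_red.png

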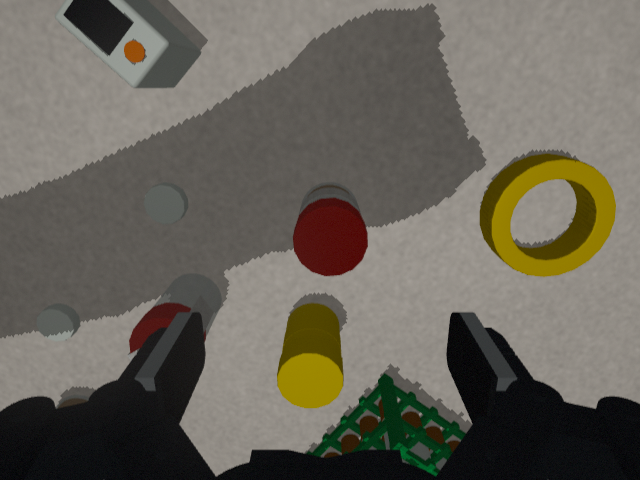

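Blue stands upright in the blue pocket. The target under the gripper is the plain red cap at (330,237). The striped blank at (165,330) stays where it is. No contact force showed before the blue release, so for the next jars I'll step down until contact is felt.

```bash
cat >> h.py <<'E'
def place(p,jaw,z,zmin=None):
    zmin=z-.003 if zmin is None else zmin
    q=carry(p,jaw); st('above'); robot.move_l([p[0],p[1],z+.012],q,max_speed=.15)
    robot.move_l([p[0],p[1],z],q,max_speed=.03)
    robot.hold(.1); f0=robot.current_contact_force()[2]
    while f0<2.5 and z>zmin and robot.current_contact_force()[2]-f0<2.5:
        z-=.0005; robot.move_l([p[0],p[1],z],q,max_speed=.02)
    st('down')
    release(); st('rel')
    robot.move_l([p[0],p[1],.17],q,max_speed=.15)
E
python3 - <<'E'
from h import *
pick((.6057,.3295),np.deg2rad(45),hov=False); c=snap('wrist','w_red2')
place(POCK['red'],CY+np.pi/4,.0612)
goto(JAR['green'],.16,np.deg2rad(45)); st('hover green'); snap('side','s_pr'); c=snap('wrist','w_green')
m=colmask(c['img'],'green'); n,l,s,ce=cv2.connectedComponentsWithStats(m.astype(np.uint8)); print([(s[i][4],ce[i].round(),ray(c,*ce[i],.064)[:2].round(4)) for i in range(1,n) if s[i][4]>200])
E
```

```text
clamped t 15.11 w 0.475 F [ 0.  -1.5  4.2] p [0.6059 0.3296 0.0506]
lifted t 16.06 w 0.479 F [ 0.9  0.4 -1. ] p [0.6055 0.3291 0.169 ]
above t 18.57 w 0.478 F [-0.2  0.8 -0.5] p [ 0.614  -0.2473  0.1701]
down t 20.51 w 0.478 F [-2.7  0.6  5.7] p [ 0.614  -0.2481  0.0606]
rel t 21.02 w 1.005 F [-0.  -0.2  0.2] p [ 0.6139 -0.2481  0.0602]
hover green t 23.08 w 1.002 F [1.1 0.6 0.2] p [0.5873 0.0588 0.1596]
[(np.int32(4046), array([327., 240.]), array([0.5861, 0.0598])), (np.int32(1761), array([574., 295.]), array([0.7115, 0.137 ])), (np.int32(1357), array([585., 338.]), array([0.7399, 0.1252])), (np.int32(1418), array([605., 372.]), array([0.7694, 0.1198])), (np.int32(1117), array([ 88., 381.]), array([ 0.5471, -0.1116]))]
```

View pics/s_pr.png

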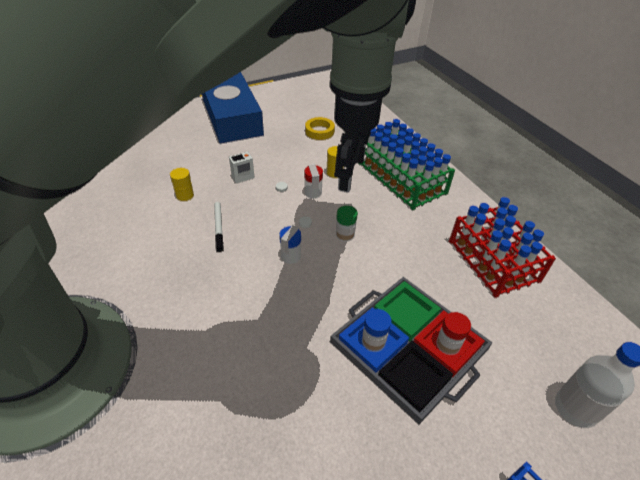

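View pics/w_green.png

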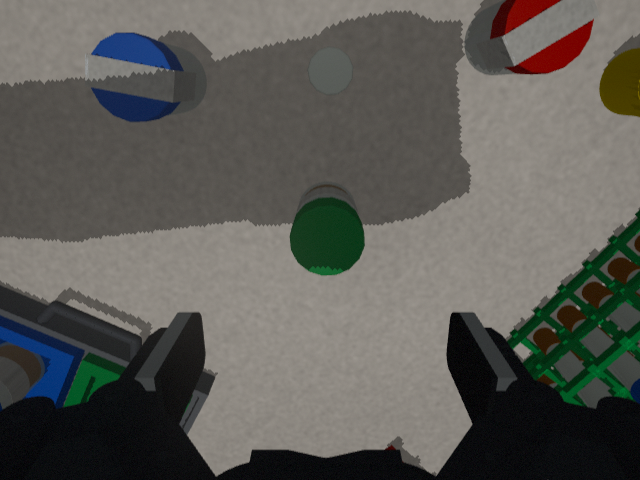

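Blue and red both stand upright in their pockets, at (377,328) and (453,332) in the side view. The green cap is centred under the gripper at (327,236). Next I'll pack green, then hover over the logger.

Run:
```python
from h import *
pick((.5865,.0597),np.deg2rad(45),hov=False)
place(POCK['green'],CY+np.pi/4,.0612)
goto((.457,.329),.17,np.deg2rad(92)); st('hover logger'); snap('side','s_pg'); snap('top','t_pg'); c=snap('wrist','w_log')
for r in finder.regions_of('wrist','logger')[:2]: print(r['conf'],r['extent'])
```

```text
clamped t 24.73 w 0.477 F [-1.2 -1.7  7.2] p [0.5867 0.0597 0.0506]
lifted t 25.68 w 0.476 F [ 0.2  0.1 -1.5] p [0.5861 0.0594 0.1691]
above t 26.73 w 0.476 F [-0.2  0.6  0.1] p [ 0.5877 -0.1628  0.1699]
down t 28.67 w 0.475 F [-3.2 -0.4  5.9] p [ 0.5878 -0.1641  0.0606]
rel t 29.18 w 1.003 F [-0.1 -0.5  0.3] p [ 0.5877 -0.1641  0.0602]
hover logger t 31.91 w 1.0 F [-0.   0.3 -0.1] p [0.4578 0.3281 0.1698]
0.88 [301.9, 175.0, 358.5, 269.9]
```

View pics/s_pg.png

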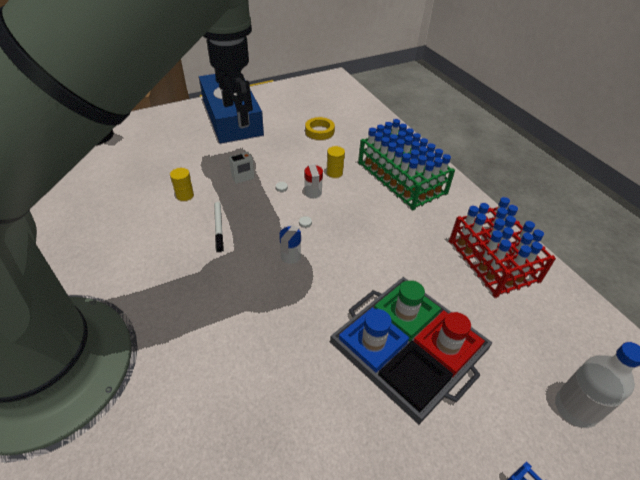

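View pics/w_log.png

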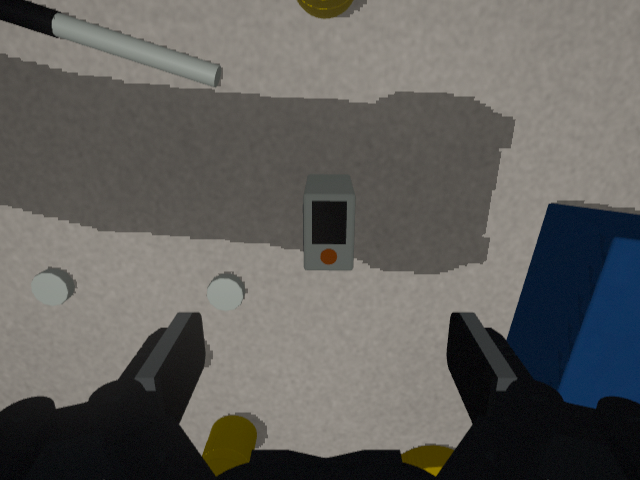

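View pics/t_pg.png

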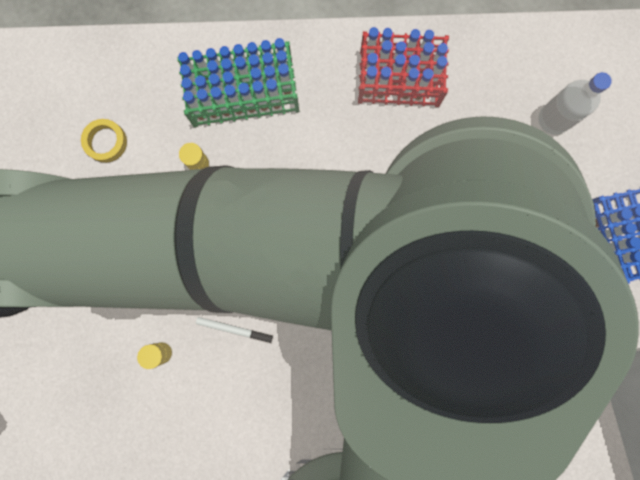

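Run:
```python
from h import *
c=vision.camera('wrist')
print([ray(c,u,v,.06)[:2].round(4) for u,v in ((329,231),(304,193),(354,193),(304,270),(354,270))])
print('box base',[ray(c,u,v,0)[:2].round(3) for u,v in ((552,205),(505,370))], 'ori',R.from_quat(robot.current_tool_rot()).as_euler('ZYX',degrees=True))
c=vision.camera('side'); print('box side-base',ray(c,262,138,0),ray(c,219,140,0))
```

```text
[array([0.4549, 0.3301]), array([0.4326, 0.315 ]), array([0.4317, 0.3434]), array([0.4803, 0.3159]), array([0.4792, 0.346 ])]
box base [array([0.45 , 0.491]), array([0.591, 0.481])] ori [-1.78055440e+02 -2.98752457e-03 -1.79994539e+02]
box side-base [0.56106191 0.46900328 0.        ] [0.45517411 0.50691481 0.        ]
```

The logger is square to the jaws, with its top face centred at (329,231). I'll pick it and place it 4 mm off the pocket centre, away from the blue jar, to give the fingers more room when they open.

Run:
```python
from h import *
pick((.4556,.3302),np.deg2rad(92),zg=.046,hov=False)
place(POCK['black']-.004*ey,CY+np.pi/2,.0575)
carry((.45,.1),CY+np.pi/2,z=.25); st('away'); snap('side','s_end'); snap('top','t_end')
```

```text
clamped t 33.95 w 0.341 F [-0.4 -1.   6.6] p [0.4557 0.3303 0.0463]
lifted t 34.92 w 0.342 F [-0.4 -0.9 -0.6] p [0.4554 0.3298 0.1691]
above t 37.52 w 0.339 F [-0.3 -0.1 -0.5] p [ 0.5311 -0.2775  0.1701]
down t 39.74 w 0.336 F [-2.4  0.2  5.3] p [ 0.5311 -0.2781  0.0563]
rel t 40.33 w 0.996 F [ 0.2 -0.3 -0.5] p [ 0.5311 -0.2781  0.056 ]
away t 42.98 w 1.001 F [-0.7  0.2  1.1] p [0.4501 0.0991 0.2497]
```

View pics/s_end.png

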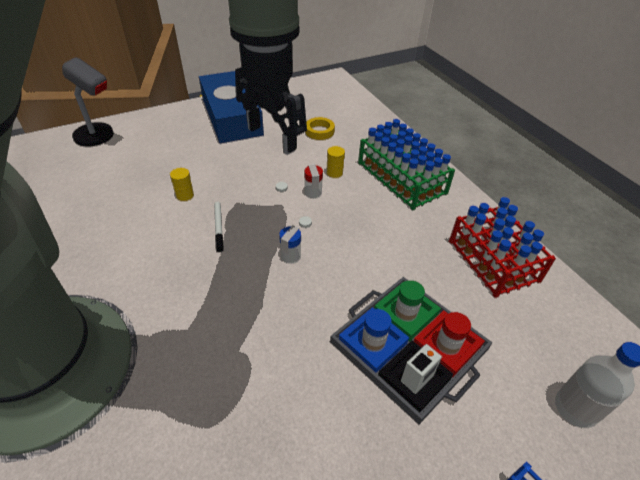

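View pics/t_end.png

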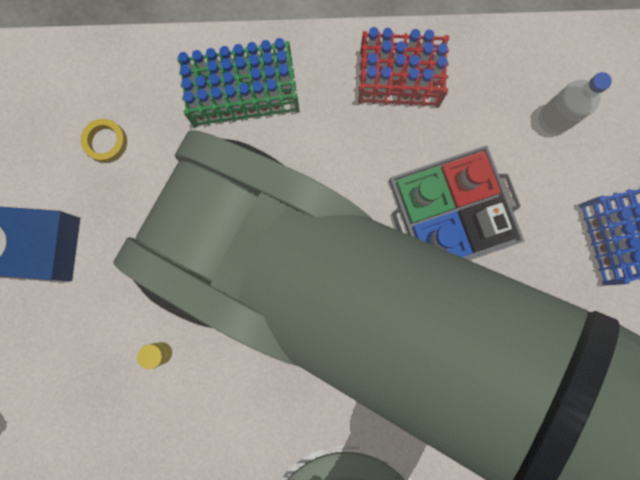

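The side view shows all four items in their pockets, with both blanks still at (290,240) and (313,180). I'll check one enlarged crop before handing in.

```bash
python3 -c "
import cv2;i=cv2.imread('pics/s_end.png')[270:425,320:500];cv2.imwrite('pics/s_endc.png',cv2.resize(i,None,fx=3.8,fy=3.8,interpolation=2))"
```

```text
(no output)
```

View pics/s_endc.png

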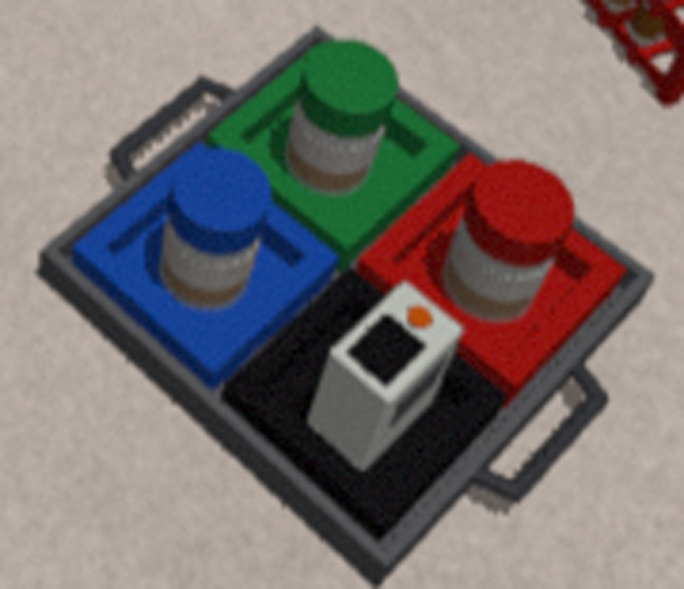

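The crop shows the three jars and the logger upright in their wells. The heights at contact also match the pocket floors.

Run:
```python
from h import *
robot.hold(.3); workorder.sign_off(); st('done')
```

```text
the job is handed in; nothing more can be done
the job is handed in; nothing more can be done
```

The job is handed in after about 43 s of the 104 s allowed. I packed the plain blue, red and green jars into the pockets of their colours, in that order. The white logger went into the black pocket last.

- **Packing:** the last side-view picture and an enlarged crop show all four upright in their wells. The top view agrees for the caddy, apart from the edge nearest the arm, which it hides.
- **Left alone:** both striped blanks, the yellow jars and everything else look unmoved in the side view.
- **Set-down:** red, green and the logger were lowered until I felt contact (about 5–6 N) at heights that match the pocket floors. Blue was released at its calculated floor height before any contact force showed, so it may have settled by a fraction of a millimetre. It ended upright.
- **Forces:** wrist forces stayed at or below about 10 N at every point I read them.

The final status reading after sign-off was refused because the job was already closed.

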